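Load the turning caddy and carry it level

TASK

Stand the turned finial, foot down, in the round pocket of the wooden carrying caddy and the square blank upright in its square pocket while the caddy stands on the bench. Then lift the caddy by its handle, never tipping it, about 10 cm clear of the bench and finish holding it there in the gripper, level and still, with both pieces still seated: do not put it down or let go. Leave the other things on the bench where they are.

Things in the scene. Friction and masses are not known exactly. Their poses are not given: they have to be found in the camera images.
- caddy: Loose plywood carrying caddy, about 0.45 kg: a slab 280 mm long (its x) by 110 mm wide (its y) by 30 mm thick, with two pockets sunk 22 mm deep from its top and a bridge handle of pale wood across its middle. Origin: centre of the underside, z up. It may lie at any yaw. The handle is a flat-sided bar 18 mm thick (along x), 110 mm long (along y) and 25 mm high, from 85 to 110 mm above the underside, on two posts 18 mm by 20 mm at its ends, open between them.
- handle (a point): Centre of the caddy's handle bar, 97.5 mm above the caddy's underside, over its middle. Axes as the caddy's: the bar runs along y and is pinched across x.
- round_pocket (a point): Centre of the floor of the caddy's round pocket (54.5 mm across, chamfered mouth), 88 mm from the handle on the caddy's -x side, floor 8 mm above the underside, mouth 30 mm above it. Axes as the caddy's.
- square_pocket (a point): Centre of the floor of the caddy's square pocket (46.5 mm by 46.5 mm, sides along the caddy's x and y, chamfered mouth), 88 mm from the handle on the +x side, floor 8 mm above the underside, mouth 30 mm above it. Axes as the caddy's.
- finial: Loose turned finial of pale wood, standing, 98 mm high, about 0.1 kg: round foot 50 mm across and 20 mm high, thin neck 26 mm across from 30 to 48 mm, then a straight round barrel 38 mm across from 58 to 90 mm above the foot's underside, tapering to 24 mm at the top. Origin: centre of the underside, z up.
- blank: Loose square blank of pale wood standing on end, 42 mm by 42 mm by 90 mm high, about 0.1 kg. Origin: centre of the underside, z up; x and y square to its faces. It may stand at any yaw.
- tin: Bystander: round metal wax tin, 67 mm across, 44 mm high. Origin: centre of the underside.
- bowl: Bystander: small dark turned wooden bowl, 90 mm across, 40 mm high. Origin: centre of the underside.
- gouge: Bystander: turning gouge lying near the far edge, about 480 mm long, 33 mm high, its dark handle towards -x of its frame. Origin: on the bench, about 200 mm from the handle's end.
- mallet: Bystander: turned mallet lying on its side, 230 mm long, 76 mm high; the head takes up the first 100 mm along its x from the origin, which lies on the bench under the head's end.
- offcut: Bystander: offcut of pale wood lying flat, 120 mm by 50 mm by 45 mm high. Origin: centre of the underside.
- sanding_block: Bystander: cork sanding block, 80 mm by 50 mm by 32 mm high. Origin: centre of the underside.
- jar: Bystander: empty glass jar, open, 84 mm across, 100 mm high. Origin: centre of the underside.
There are look-alikes about, which are no part of the job. Leave any black or purple look-alike of the finial alone. What is shaped like the blank but green or red is not meant.

How it is judged:
By the outcome, as a careful person would: the job done as asked, in the order asked, and still so for the second after the job is handed in, while the arm keeps its last pose, push and grip.
It also fails if it takes over 72 s, if anything falls off the work surface, if the arm or the gripper's body presses on something with over 40 N, if the wrist force passes 120 N, or if a joint passes its speed limit or range.

ROBOT

A 7-joint arm with a two-finger parallel gripper is mounted at the origin on the work surface. World frame = base frame: x ahead of the robot, y to its left, z up, the work surface at z = 0. Lengths are in m, angles in rad, forces in N, time in s.
With the tool pointing down it reaches from about 0.4 to 0.85 m from the base axis. Payload 4.5 kg.
Tool frame: the origin (TCP) lies midway between the tips of the shut fingers; the grasp point (between the pads) lies 19 mm behind it; x points along the fingers, y is the direction in which the jaws open and shut, and the axes are right-handed (so a half turn about x gives the same grasp; the last joint's range is limited). The gripper opens to 88 mm and grips with 3 to 60 N. Pads are 18 mm wide; open, the fingers measure 123 mm over their backs; the gripper's body (75 mm by 187 mm) begins 45 mm behind the grasp point.
Start: joints at [-1.172, 0.689, -0.195, 1.565, 0.157, 0.902, -0.215], TCP at [0.223, 0.584, 0.239] pointing down, gripper open.
Joint ranges: [-3.01, 3.01], [-0.46, 2.08], [-1.47, 1.51], [0.13, 2.56], [-1, 4.14], [0.04, 2.09], [-2.66, 2.66]. Speed limits (rad/s): [2.57, 2.57, 3.14, 3.14, 3.14, 3.14, 3.14].

INTERFACE

Orientations are given as a unit quaternion [x, y, z, w].
In Python, from plant import r gives the robot as it stands.
- The arm moves only by the tool arm_command, never from a script. Its argument "plan" is a list of rows, each a list of 5 numbers: the finger opening in m, from 0 to 0.0881, then the shift along the tool's x, y, z in m, then the turn about the tool's x in rad. In form: [[grip, dx, dy, dz, roll], ...]. A call has 1 to 12 rows; each row shifts and turns the commanded pose from where the row before left it, along the tool's axes as they then stand; what a row does not reach is not made up. A row lasts 1/8 s, in which the tool goes at most 62.5 mm and 10.7 degrees, less where a joint would pass 70% of its speed; a pose out of reach is approached as far as the arm can. A call is refused whole if a number of a shift passes 0.0625 or a number of a turn 0.188, either way. A call with a gripper value outside its range is refused whole. The fingers move at their own pace and stop on an object; "force" is the grip in N (left out, the last holds). Time passes only in rows, so rows that do not move let the fingers close. It gives the time, the measured TCP pose, the force and the opening at its end, in the units of the state.
- r.get_state(): the state, without advancing time (a new reading comes with each control period).
- r.snapshot(name): name is "side" or "top" or "wrist"; returns (picture, depth): 400x640x3 uint8, red, green, blue; 400x640 float32, m along the optical axis (not along the pixel's ray), 0 where there is no reading.
- r.calibration(name): a dict with "fx", "fy", "cx", "cy" (pixels), "k1" (the pictures are not rectified: a ray, as slopes to the right and down, at radius r is drawn at 1 + k1 r^2 times it, then the intrinsics apply), "eye" and "orientation" of the camera in the world; the wrist camera has in their place "mount" (4x4, takes a point from camera to tool coordinates, whose origin is the TCP and whose axes are the tool frame's). Camera axes: x right, y down, z forward; pixel columns grow to the right and rows downward; lengths in m; the calibration is good to about 2 mm. A picture is of the moment at which its call begins: read the wrist's pose just before it. calibration takes no time and is no camera call.
- r.finish_job(): hands the job in, once; it reports no verdict.
The state is a dict: "clock": time; "q": joint angles; "qd": joint speeds; "joint_torque": joint torques, N m; "tool_pos": TCP position; "eef_rot": TCP orientation; "contact_force": force on the tool from outside, world axes, zero at the start; "moment": the same for the moment, N m; "opening": opening from 0.0 (shut) to 1.0 (fully open).
Only numpy, scipy, OpenCV 4.12 (cv2) and the standard library are available. Lean on these libraries where they do the work, as an engineer would, in place of code of your own. Each camera call takes 0.05 s, during which the arm holds its last target.

## Working session

There is one attempt and no reset: what is moved stays moved. The work goes in short steps, Python scripts to look and compute and a tool call to move; the robot and the scene stay as the last step left them, time stands still between calls to the robot, and variables do not carry over. Pictures are saved under pics/ and viewed, and the job is handed in when it is done.

Besides the shell and the picture viewer there is one more tool, called after "Emit:" as name(argument=value, ...), one argument or row to a line, values as JSON. arm_command: Moves the arm, as the interface text tells. Its arguments: {"type":"object","properties":{"plan":{"type":"array","items":{"type":"array","items":{"type":"number"}}},"force":{"type":"number"}},"required":["plan"]}

```bash
ls; mkdir -p pics
python3 - <<'E'
from plant import r
import cv2,numpy as np
print(r.get_state())
for n in ["side","top","wrist"]:
    p,d=r.snapshot(n); cv2.imwrite(f"pics/{n}0.png",p[:,:,::-1]); np.save(f"pics/{n}0.npy",d)
    print(n,r.calibration(n))
E
```

```text
pics
{'clock': 0.0, 'q': array([-1.17219424,  0.68997655, -0.1945523 ,  1.56629985,  0.15728228,
        0.90248516, -0.21512626]), 'qd': array([ 0.00281547, -0.00010295,  0.0002493 ,  0.00067513, -0.00084585,
        0.00046803,  0.00168388]), 'joint_torque': array([ 6.43450985e-04, -5.27573776e+01, -1.26631949e+00, -1.53425556e+01,
       -5.25580219e-02,  6.87001608e-03,  1.67842209e-04]), 'tool_pos': array([0.2227819 , 0.58329638, 0.23792741]), 'eef_rot': array([ 0.12761525,  0.69546404, -0.12886112,  0.69529772]), 'contact_force': array([0.3845968 , 0.51730836, 0.02278713]), 'moment': array([ 0.00024916, -0.00944274, -0.03925083]), 'opening': 1.0001763611371193}
side {'fx': 444.04324962667306, 'fy': 444.04324962667306, 'cx': 313.8828255169142, 'cy': 202.14403532780102, 'k1': -0.10239896760207713, 'eye': array([-0.15791985, -0.9973884 ,  1.0824751 ]), 'orientation': array([ 0.86281433, -0.27100047,  0.13900767, -0.40346877])}
top {'fx': 425.21831721696094, 'fy': 425.21831721696094, 'cx': 319.96256367690535, 'cy': 198.8439961950724, 'k1': -0.021881278194815296, 'eye': array([4.34321030e-01, 1.00964074e-03, 1.33526708e+00]), 'orientation': array([-0.69900166,  0.71290129, -0.04290611,  0.03643483])}
wrist {'fx': 318.02579807134737, 'fy': 318.02579807134737, 'cx': 319.1728332686426, 'cy': 201.33056922812463, 'k1': -0.03483171482969488, 'mount': array([[-1.58299071e-04, -2.58345118e-01,  9.66052677e-01,
        -1.45899863e-01],
       [ 9.99999829e-01, -5.83942523e-04,  7.70179975e-06,
        -1.08068748e-03],
       [ 5.62129515e-04,  9.66052513e-01,  2.58345167e-01,
        -6.69388172e-02],
       [ 0.00000000e+00,  0.00000000e+00,  0.00000000e+00,
         1.00000000e+00]])}
```

View pics/top0.png

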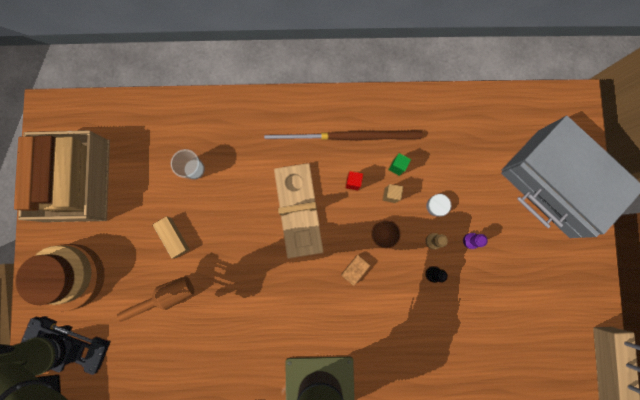

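View pics/side0.png

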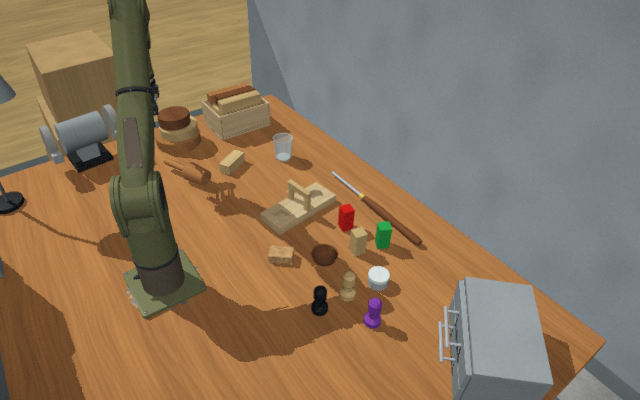

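View pics/wrist0.png

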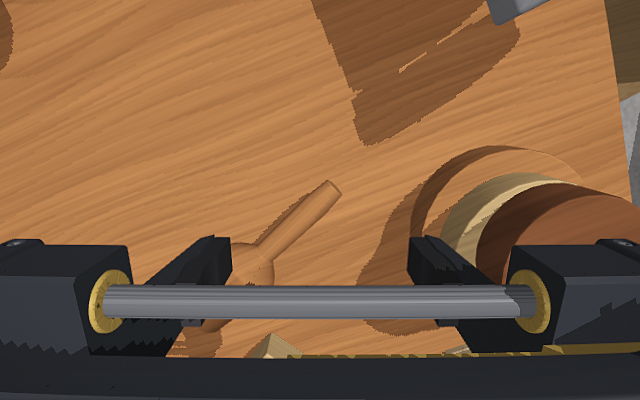

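```bash
cat > h.py <<'E'
import cv2,numpy as np
from scipy.spatial.transform import Rotation as R
def cam(r,n,st=None):
    c=r.calibration(n)
    if n=="wrist":
        st=st or r.get_state(); T=np.eye(4);T[:3,:3]=R.from_quat(st['eef_rot']).as_matrix();T[:3,3]=st['tool_pos']
        T=T@c['mount']; c['R']=T[:3,:3];c['eye']=T[:3,3]
    else: c['R']=R.from_quat(c['orientation']).as_matrix()
    return c
def ray(c,u,v):
    x=(np.asarray(u,float)-c['cx'])/c['fx'];y=(np.asarray(v,float)-c['cy'])/c['fy']
    a,b=x.copy(),y.copy()
    for _ in range(8):
        s=1+c['k1']*(a*a+b*b);a=x/s;b=y/s
    return np.stack([a,b,np.ones_like(a)],-1)
def depthpts(c,d):
    v,u=np.mgrid[:d.shape[0],:d.shape[1]]
    P=(ray(c,u,v)*d[...,None])@c['R'].T+c['eye']; P[d==0]=np.nan; return P
def plane(c,u,v,z):
    w=ray(c,u,v)@c['R'].T; t=(z-c['eye'][2])/w[...,2]; return c['eye']+w*t[...,None]
def proj(c,P):
    p=(np.asarray(P)-c['eye'])@c['R'];a=p[...,0]/p[...,2];b=p[...,1]/p[...,2];s=1+c['k1']*(a*a+b*b)
    return np.stack([a*s*c['fx']+c['cx'],b*s*c['fy']+c['cy']],-1)
E
python3 - <<'E'
from plant import r
from h import *
print(R.from_quat(r.get_state()['eef_rot']).as_matrix().round(3))
c=cam(r,"top");d=np.load("pics/top0.npy");P=depthpts(c,d)
im=cv2.imread("pics/top0.png")
for n,(u,v) in dict(finial=(437,241),black=(436,274),purple=(476,241),blank=(394,192),red=(354,181),green=(400,164),caddy=(297,209),tin=(439,205),bowl=(386,234)).items():
    print(n,P[v,u].round(3))
# finial top view points above 60..110
def reg(lo,hi,x0,x1,y0,y1):
    m=(P[...,2]>lo)&(P[...,2]<hi)&(P[...,0]>x0)&(P[...,0]<x1)&(P[...,1]>y0)&(P[...,1]<y1)
    return m
np.set_printoptions(suppress=True)
fx=P[241,437];m=reg(.02,.2,fx[0]-.05,fx[0]+.05,fx[1]-.05,fx[1]+.05);print('fin',m.sum(),np.nanmin(P[m],0),np.nanmax(P[m],0))
b=P[192,394];m=reg(.075,.2,b[0]-.04,b[0]+.04,b[1]-.04,b[1]+.04);q=P[m];print('blank',m.sum(),np.median(q[:,2]),q.min(0),q.max(0),cv2.minAreaRect((q[:,:2]*1000).astype(np.float32)))
k=P[209,297];m=reg(.022,.045,.3,.75,-.1,.25);q=P[m];print('slab',m.sum(),np.median(q[:,2]),cv2.minAreaRect((q[:,:2]*1000).astype(np.float32)))
m=reg(.09,.13,k[0]-.1,k[0]+.1,k[1]-.1,k[1]+.1);q=P[m];print('bar',m.sum(),np.median(q[:,2]),cv2.minAreaRect((q[:,:2]*1000).astype(np.float32)))
cr=im[140:290,260:500];cv2.imwrite("pics/crop0.png",cv2.resize(cr,None,fx=3.3,fy=3.3,interpolation=cv2.INTER_CUBIC))
E
```

```text
[[-0.     0.357  0.934]
 [-0.001  0.934 -0.357]
 [-1.    -0.001  0.   ]]
finial [ 0.444 -0.35   0.097]
black [ 0.349 -0.344  0.091]
purple [ 0.441 -0.465  0.096]
blank [ 0.59  -0.231  0.094]
red [ 0.626 -0.114  0.089]
green [ 0.674 -0.252  0.092]
caddy [0.544 0.055 0.114]
tin [ 0.554 -0.377  0.042]
bowl [ 0.47  -0.217  0.006]
fin 244 [ 0.42300167 -0.3807173   0.02013659] [ 0.46929281 -0.33968603  0.10397389]
blank 214 0.08976208199534852 [ 0.56981042 -0.25589714  0.07538561] [ 0.61546783 -0.20710757  0.09576714] ((592.760009765625, -231.41790771484375), (41.99765396118164, 42.95040512084961), 77.80580139160156)
slab 2629 0.030113177188942908 ((510.94818115234375, 14.631561279296875), (369.4958801269531, 227.20228576660156), 0.27719753980636597)
bar 252 0.1095637596825817 ((549.6649780273438, 57.353240966796875), (18.277156829833984, 108.81188201904297), 8.06584358215332)
```

View pics/crop0.png

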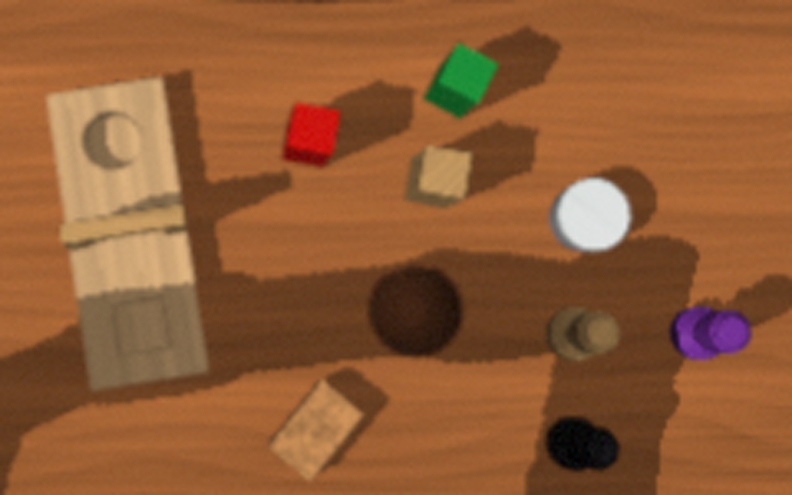

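Run:
```python
from plant import r
from h import *
np.set_printoptions(suppress=True,precision=4)
c=cam(r,"top");d=np.load("pics/top0.npy");P=depthpts(c,d);im=cv2.imread("pics/top0.png")
f=np.array([.445,-.355]);D=np.hypot(P[...,0]-f[0],P[...,1]-f[1])
for lo,hi in((.092,.12),(.012,.03),(.05,.12)):
    m=(D<.05)&(P[...,2]>lo)&(P[...,2]<hi);v,u=np.nonzero(m);q=P[m];print(lo,m.sum(),q.mean(0),q.min(0),q.max(0), cv2.minEnclosingCircle(q[:,:2].astype(np.float32)))
# side view
c=cam(r,"side");d=np.load("pics/side0.npy");S=depthpts(c,d)
for f in ((.445,-.355),(.5927,-.2314)):
    D=np.hypot(S[...,0]-f[0],S[...,1]-f[1])
    m=(D<.06)&(S[...,2]>.085)&(S[...,2]<.13);q=S[m];print('side',m.sum(),q.mean(0),cv2.minEnclosingCircle(q[:,:2].astype(np.float32)))
    m=(D<.06)&(S[...,2]>.01);q=S[m];print(q.min(0),q.max(0))
m=(abs(S[...,2]-.11)<.008)&(np.hypot(S[...,0]-.55,S[...,1]-.057)<.08);q=S[m];print('bar',m.sum(),cv2.minAreaRect((q[:,:2]*1000).astype(np.float32)))
```

```text
0.092 105 [ 0.4472 -0.3613  0.0966] [ 0.429  -0.3807  0.092 ] [ 0.464  -0.3449  0.104 ] ((0.4465811252593994, -0.36224812269210815), 0.01857428252696991)
0.012 94 [ 0.4455 -0.3507  0.0228] [ 0.423  -0.3739  0.014 ] [ 0.4696 -0.338   0.03  ] ((0.4463503658771515, -0.36214253306388855), 0.02500874549150467)
0.05 165 [ 0.4464 -0.3579  0.0909] [ 0.429  -0.3807  0.0571] [ 0.4648 -0.3431  0.104 ] ((0.44656041264533997, -0.361860454082489), 0.019155798479914665)
side 116 [ 0.4411 -0.3683  0.096 ] ((0.44564688205718994, -0.3650709390640259), 0.02022916078567505)
[ 0.4196 -0.3904  0.0101] [ 0.4692 -0.343   0.1051]
side 124 [ 0.5882 -0.2363  0.09  ] ((0.5898249745368958, -0.2365700751543045), 0.028135504573583603)
[ 0.5617 -0.2619  0.0101] [ 0.6142 -0.2102  0.0944]
bar 123 ((547.1611328125, 54.89834976196289), (23.092554092407227, 109.51428985595703), 8.57613468170166)
```

Emit:
arm_command(
  plan=[
    [0.088,0,0,0.05,-0.169],
    [0.088,0,0,0.06,-0.169],
    [0.088,0,0,0.06,-0.169],
    [0.088,0,0,0.06,0],
  ],
  force=20,
)

```text
clock: 0.65
tool_pos: [0.4505, 0.5598, 0.2386]
eef_rot: [-0.051, 0.705, 0.05, 0.705]
contact_force: [0.1, 1.5, 0.8]
opening: 0.997
```

Emit:
arm_command(
  plan=[
    [0.088,0,-0.055,0,0],
    [0.088,0,-0.06,-0.008,0],
    [0.088,0,-0.06,-0.008,0],
    [0.088,0,-0.06,-0.008,0],
    [0.088,0,-0.06,-0.008,0],
    [0.088,0,-0.06,-0.008,0],
    [0.088,0,-0.06,-0.008,0],
    [0.088,0,-0.06,-0.008,0],
    [0.088,0,-0.06,-0.008,0],
    [0.088,0,-0.06,-0.008,0],
  ],
)

```text
clock: 1.9
tool_pos: [0.4608, -0.0398, 0.2387]
eef_rot: [-0.05, 0.705, 0.05, 0.705]
contact_force: [1.4, 0.3, 0.5]
opening: 0.999
```

Run:
```python
from plant import r
print(r.get_state()['q'].round(2))
```

```text
[ 0.28  0.51 -0.44  2.03  0.33  0.67  1.34]
```

Emit:
arm_command(
  plan=[
    [0.088,0,-0.055,-0.011,0],
    [0.088,0,-0.055,-0.011,0],
    [0.088,0,-0.055,-0.011,0],
    [0.088,0,-0.055,-0.011,0],
    [0.088,0,-0.055,-0.011,0],
    [0.088,0,0,0,0],
  ],
)

```text
clock: 2.65
tool_pos: [0.4435, -0.3235, 0.2379]
eef_rot: [-0.048, 0.706, 0.046, 0.705]
contact_force: [-0.2, 0.5, 0.0]
opening: 1.001
```

Run:
```python
from plant import r
from h import *
np.set_printoptions(suppress=True,precision=4)
s=r.get_state();p,d=r.snapshot("wrist");cv2.imwrite("pics/w1.png",p[:,:,::-1]);np.save("pics/w1.npy",d)
print(s['q'].round(2),s['tool_pos'])
c=cam(r,"wrist",s);P=depthpts(c,d)
D=np.hypot(P[...,0]-.4465,P[...,1]+.362)
for lo,hi in((.093,.103),(.085,.12),(.012,.027)):
    m=(D<.045)&(P[...,2]>lo)&(P[...,2]<hi);q=P[m];
    if len(q):print(lo,m.sum(),q.mean(0),q.min(0),q.max(0), cv2.minEnclosingCircle(q[:,:2].astype(np.float32)))
```

```text
[ 0.82  0.62 -0.45  1.79  0.36  0.82  1.9 ] [ 0.4435 -0.3235  0.2379]
0.093 921 [ 0.4442 -0.364   0.0968] [ 0.4278 -0.3809  0.093 ] [ 0.4616 -0.3478  0.1002] ((0.44474902749061584, -0.36432358622550964), 0.017225399613380432)
0.085 1235 [ 0.4431 -0.3637  0.0953] [ 0.4262 -0.3829  0.0853] [ 0.4636 -0.3456  0.1002] ((0.4449789226055145, -0.3643304109573364), 0.019082684069871902)
0.012 500 [ 0.4334 -0.3589  0.0225] [ 0.4203 -0.3888  0.0126] [ 0.4623 -0.3398  0.027 ] ((0.4444388747215271, -0.3640587031841278), 0.024806637316942215)
```

View pics/w1.png

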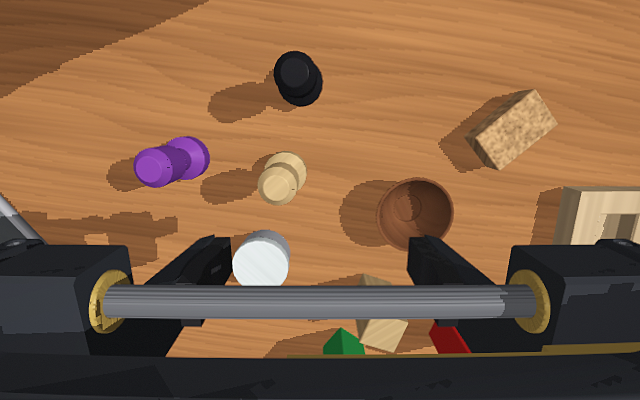

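Emit:
arm_command(
  plan=[
    [0.088,0,-0.04,-0.004,0],
    [0.088,0.06,0,0,0],
    [0.088,0.06,0,0,0],
    [0.088,0.04,0,0,0],
    [0.088,0.023,0,0,0],
    [0.088,0,0,0,0],
  ],
)

```text
clock: 3.45
tool_pos: [0.447, -0.3553, 0.0544]
eef_rot: [-0.05, 0.706, 0.052, 0.704]
contact_force: [0.1, 0.6, 0.2]
opening: 0.996
```

Run:
```python
from plant import r
from h import *
s=r.get_state();print(s['tool_pos'],s['contact_force'])
p,d=r.snapshot("wrist");cv2.imwrite("pics/w2.png",p[:,:,::-1])
```

```text
[ 0.44698426 -0.35527748  0.05435995] [0.05303597 0.62605488 0.1540178 ]
```

View pics/w2.png

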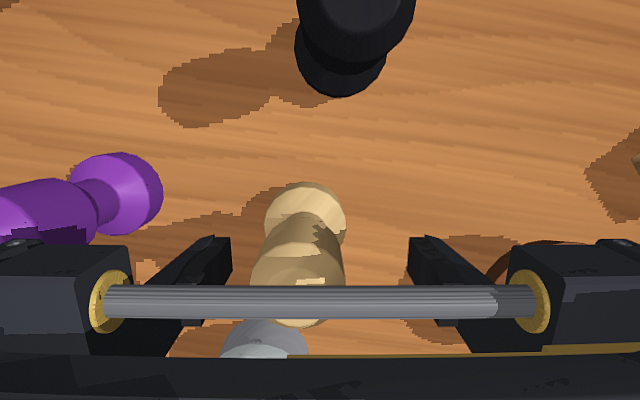

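Emit:
arm_command(
  plan=[
    [0.088,0,-0.0085,-0.0035,0],
    [0.088,0,0,0,0],
  ],
)

```text
clock: 3.75
tool_pos: [0.4451, -0.3687, 0.0569]
eef_rot: [-0.05, 0.705, 0.049, 0.706]
contact_force: [0.2, 0.6, 0.3]
opening: 1.002
```

Run:
```python
from plant import r
from h import *
s=r.get_state();print(s['tool_pos'],s['contact_force'],s['q'],s['qd'])
```

```text
[ 0.44507501 -0.36873833  0.0569069 ] [0.15759948 0.60395785 0.31087297] [ 0.78597749  0.90590246 -0.3023119   1.83229738  0.53193522  0.48191003
  1.82687508] [-0.00701545  0.00472263 -0.00684085  0.01343374 -0.00479362 -0.00756057
 -0.00765929]
```

Run:
```python
from plant import r
from h import *
for i in range(6):
    s=r.get_state();print(s['clock'],s['tool_pos'].round(4),s['q'].round(4),s['eef_rot'].round(4))
    p,d=r.snapshot("wrist")
cv2.imwrite("pics/w3.png",p[:,:,::-1])
```

```text
3.75 [ 0.4451 -0.3687  0.0569] [ 0.786   0.9059 -0.3023  1.8323  0.5319  0.4819  1.8269] [-0.0503  0.7049  0.0488  0.7059]
3.8 [ 0.4451 -0.3681  0.0567] [ 0.7856  0.9061 -0.3026  1.8329  0.5318  0.4816  1.8266] [-0.0502  0.7049  0.0492  0.7058]
3.85 [ 0.4452 -0.3677  0.0565] [ 0.7852  0.9064 -0.3029  1.8333  0.5318  0.4814  1.8266] [-0.0502  0.7049  0.0495  0.7058]
3.9 [ 0.4451 -0.3673  0.0563] [ 0.7849  0.9067 -0.303   1.8335  0.5318  0.4814  1.8266] [-0.0502  0.705   0.0499  0.7057]
3.95 [ 0.4451 -0.3671  0.0562] [ 0.7846  0.9069 -0.303   1.8337  0.5319  0.4813  1.8265] [-0.0503  0.705   0.0501  0.7056]
4.0 [ 0.4451 -0.367   0.056 ] [ 0.7845  0.9071 -0.303   1.8337  0.5319  0.4813  1.8266] [-0.0503  0.7051  0.0502  0.7055]
```

View pics/w3.png

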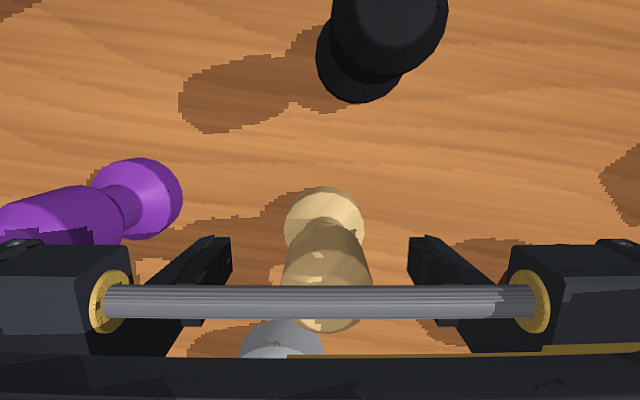

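Emit:
arm_command(
  plan=[
    [0.03,0,0,0,0],
    [0.03,0,0,0,0],
    [0.03,0,0,0,0],
    [0.03,0,0,0,0],
    [0.03,0,0,0,0],
    [0.03,0,0,0,0],
  ],
  force=25,
)

```text
clock: 4.8
tool_pos: [0.4449, -0.3669, 0.0557]
eef_rot: [-0.05, 0.705, 0.05, 0.705]
contact_force: [-0.4, 0.3, -0.3]
opening: 0.422
```

Emit:
arm_command(
  plan=[
    [0.03,-0.015,0,0,0],
    [0.03,-0.03,0,0,0],
    [0.03,-0.04,0,0,0],
    [0.03,-0.04,0,0,0],
    [0.03,-0.015,0,0,0],
    [0.03,0,0,0,0],
    [0.03,0,0,0,0],
    [0.03,0,0,0,0],
  ],
)

```text
clock: 5.8
tool_pos: [0.4442, -0.3665, 0.1942]
eef_rot: [-0.05, 0.706, 0.051, 0.705]
contact_force: [-0.2, 0.1, -0.8]
opening: 0.419
```

Run:
```python
from plant import r
from h import *
s=r.get_state();print(s['tool_pos'].round(4),s['contact_force'],s['opening'])
p,d=r.snapshot("wrist");cv2.imwrite("pics/w4.png",p[:,:,::-1])
p,d=r.snapshot("side");cv2.imwrite("pics/s4.png",cv2.resize(p[150:350,220:480,::-1],None,fx=3,fy=3))
```

```text
[ 0.4442 -0.3665  0.1942] [-0.16917299  0.06505612 -0.79519616] 0.4189127295166277
```

View pics/s4.png

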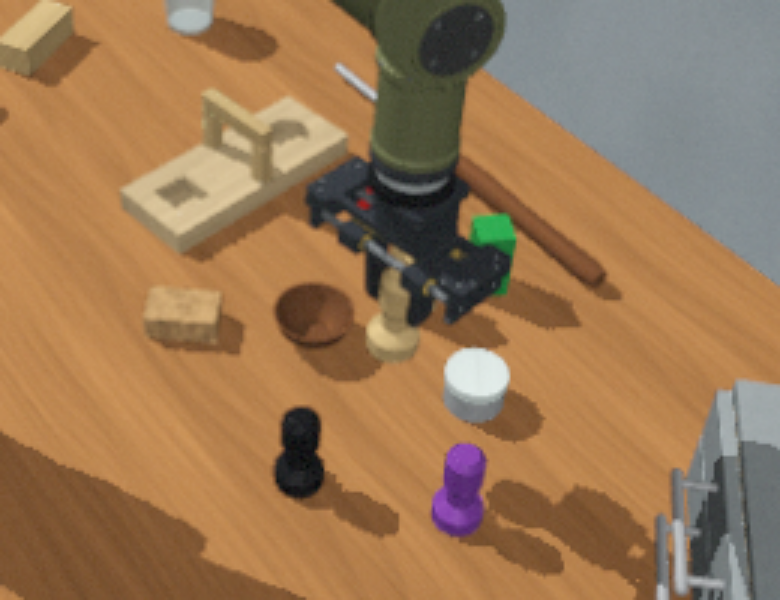

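View pics/w4.png

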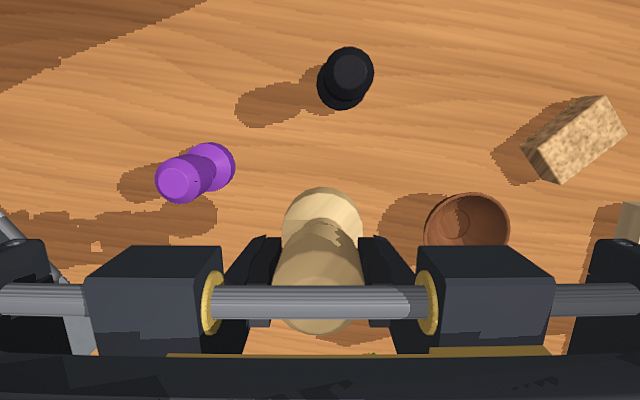

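Emit:
arm_command(
  plan=[
    [0.03,-0.01,0.02,0.01,0],
    [0.03,-0.01,0.045,0.023,0],
    [0.03,0,0.05,0.026,0],
    [0.03,0,0.05,0.026,0],
    [0.03,0,0.05,0.026,0],
    [0.03,0,0.05,0.026,0],
    [0.03,0,0.05,0.026,0],
    [0.03,0,0.038,0.018,0],
    [0.03,0,0.02,0.01,0],
    [0.03,0,0,0,0],
    [0.03,0,0,0,0],
    [0.03,0,0,0,0],
  ],
)

```text
clock: 7.4
tool_pos: [0.5807, 0.0276, 0.2157]
eef_rot: [-0.05, 0.706, 0.049, 0.705]
contact_force: [0.5, -0.2, -0.9]
opening: 0.426
```

Run:
```python
from plant import r
from h import *
s=r.get_state();print(s['tool_pos'].round(4),s['eef_rot'],s['opening'],s['q'].round(2))
p,d=r.snapshot("wrist");cv2.imwrite("pics/w5.png",p[:,:,::-1]);np.save("pics/w5.npy",d)
np.savez("pics/s5.npz",**s)
```

```text
[0.5807 0.0276 0.2157] [-0.04978559  0.70556099  0.04910888  0.70519033] 0.42565429117539516 [ 0.1   0.68 -0.39  1.72  0.34  0.81  1.26]
```

View pics/w5.png

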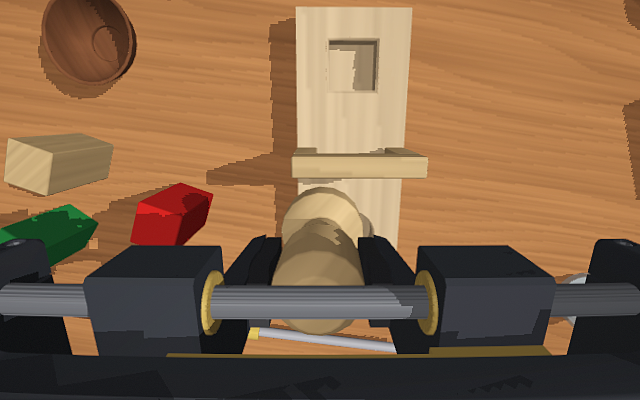

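```bash
cat > cad.py <<'E'
from plant import r
from h import *
import sys
np.set_printoptions(suppress=True,precision=4)
def rect(q,n):
    (a,b),(w,h),t=cv2.minAreaRect((q*1000).astype(np.float32)); print(n,len(q),np.round([a,b,w,h,t],1))
def caddy(P,k=(.549,.056)):
    D=np.hypot(P[...,0]-k[0],P[...,1]-k[1])
    q=P[(D<.09)&(abs(P[...,2]-.11)<.006)][:,:2];rect(q,'bar')
    a=np.radians(8.1);ex=np.array([np.cos(a),np.sin(a)]);ey=np.array([-ex[1],ex[0]])
    X=(P[...,:2]-k)@ex;Y=(P[...,:2]-k)@ey
    m=(abs(P[...,2]-.03)<.006)&(abs(X)<.2)&(abs(Y)<.075)
    for lo,hi in((-.13,-.12),(-.06,-.02),(.03,.06),(.12,.135)):
        mm=m&(X>lo)&(X<hi)
        if mm.sum()>20: print('slab strip',lo,mm.sum(),'Y',np.percentile(Y[mm],[.5,99.5]))
    print('slab X ext',np.percentile(X[m],[.2,99.8]))
    for s,nm in((-.088,'sq'),(.088,'rd')):
        mm=(abs(P[...,2]-.008)<.006)&(abs(X-s)<.035)&(abs(Y)<.035)
        if mm.sum()>30: print(nm,'floor',mm.sum(),X[mm].min(),X[mm].max(),Y[mm].min(),Y[mm].max())
E
python3 - <<'E'
from cad import *
s=dict(np.load("pics/s5.npz"));d=np.load("pics/w5.npy");c=cam(r,"wrist",s);P=depthpts(c,d)
caddy(P)
q=P[(np.hypot(P[...,0]-.591,P[...,1]+.233)<.045)&(P[...,2]>.083)&(P[...,2]<.097)];rect(q[:,:2],'blank');print(q[:,2].mean())
# finial foot
t=s['tool_pos'];m=(np.hypot(P[...,0]-t[0],P[...,1]-t[1])<.035)&(P[...,2]>.15)&(P[...,2]<.188)
q=P[m];print('foot',len(q),q.min(0),q.max(0)-0,q[:,:2].min(0)/2+q[:,:2].max(0)/2,cv2.minEnclosingCircle(q[:,:2].astype(np.float32)))
d=np.load("pics/top0.npy");print('TOP');caddy(depthpts(cam(r,'top'),d))
d=np.load("pics/side0.npy");print('SIDE');caddy(depthpts(cam(r,'side'),d))
E
```

```text
bar 3113 [548.6  54.8  18.2 109.7   8.1]
slab strip -0.13 1325 Y [-0.055   0.0533]
slab strip -0.06 4422 Y [-0.0553  0.0533]
slab strip 0.03 1510 Y [-0.0549  0.0529]
slab X ext [-0.1403  0.0955]
sq floor 2073 -0.11240370763902963 -0.06680390056255077 -0.02294695590222601 0.022526060886702864
rd floor 144 0.07012748096333249 0.09766826204867428 0.014249564091381095 0.026287421227334906
blank 2345 [ 591.1 -233.9   44.    42.8   78.5]
0.08923554758296953
foot 2212 [0.556  0.0041 0.1629] [0.5912 0.0536 0.188 ] [0.5736 0.0289] ((0.5807571411132812, 0.028963852673768997), 0.02516990154981613)
TOP
bar 231 [549.8  57.4  18.2 108.8   7.9]
slab strip -0.13 117 Y [-0.0519  0.0563]
slab strip -0.06 448 Y [-0.0529  0.056 ]
slab strip 0.03 330 Y [-0.053   0.0554]
slab strip 0.12 165 Y [-0.0528  0.0554]
slab X ext [-0.1386  0.1409]
sq floor 222 -0.11003564824750585 -0.06380149684491122 -0.02118620361745381 0.02509146232687684
rd floor 215 0.06476780949111613 0.1163275727665937 -0.023889813138016195 0.02855275893069015
SIDE
bar 113 [547.2  54.9  23.1 109.5   8.6]
slab strip -0.13 61 Y [-0.0584  0.0543]
slab strip -0.06 221 Y [-0.0575  0.0573]
slab strip 0.03 64 Y [-0.0586  0.0527]
slab strip 0.12 70 Y [-0.0586  0.0537]
slab X ext [-0.145   0.1391]
sq floor 63 -0.09900516725986487 -0.06209861813542705 -0.007125516474514952 0.028937799123016802
rd floor 51 0.08024382437339832 0.11732666621978699 -0.011920549469982592 0.028178728343205773
```

Emit:
arm_command(
  plan=[
    [0.03,0,0.01,0.02,0],
    [0.03,0,0.01,0.02,0],
    [0.03,0,0.01,0.02,0],
    [0.03,0.03,0,0,0],
    [0.03,0.04,0,0,0],
    [0.03,0.035,0,0,0],
    [0.03,0.01,0,0,0],
    [0.03,0,0,0,0],
    [0.03,0,0,0,0],
    [0.03,0,0,0,0],
    [0.03,0,0,0,0],
  ],
)

```text
clock: 8.82
tool_pos: [0.6367, 0.0675, 0.1015]
eef_rot: [-0.05, 0.705, 0.05, 0.706]
contact_force: [0.3, 0.5, -0.5]
opening: 0.425
```

```bash
cat > look.py <<'E'
from cad import *
def look(n,tag):
    s=r.get_state();p,d=r.snapshot(n);cv2.imwrite(f"pics/{tag}.png",p[:,:,::-1]);np.save(f"pics/{tag}.npy",d)
    print(s['clock'],s['tool_pos'],s['eef_rot'],s['contact_force'],s['opening'],s['q'].round(2))
    return s,p,depthpts(cam(r,n,s),d)
E
python3 - <<'E'
from look import *
s,p,P=look('wrist','w6');caddy(P,(.5486,.055))
t=s['tool_pos'];m=(np.hypot(P[...,0]-t[0],P[...,1]-t[1])<.035)&(P[...,2]>t[2]-.052)&(P[...,2]<t[2]-.028)
q=P[m];print('foot',len(q),q.min(0),q.max(0),cv2.minEnclosingCircle(q[:,:2].astype(np.float32)))
E
```

```text
8.825 [0.6367 0.0675 0.1015] [-0.0501  0.7049  0.0502  0.7058] [ 0.2723  0.4776 -0.4989] 0.4245576298053977 [-0.    0.9  -0.33  1.62  0.41  0.7   1.18]
bar 13910 [586.3  59.7  94.9 110.    7.7]
slab strip -0.06 6776 Y [-0.0545  0.0543]
slab strip 0.03 7062 Y [-0.0548  0.0537]
slab X ext [-0.048  0.11 ]
rd floor 848 0.0648621064037824 0.09378349188493221 -0.027645023560062345 0.026540262907699574
foot 2188 [0.612  0.0442 0.0496] [0.6473 0.0935 0.0735] ((0.636603832244873, 0.06891181319952011), 0.02508840709924698)
```

View pics/w6.png

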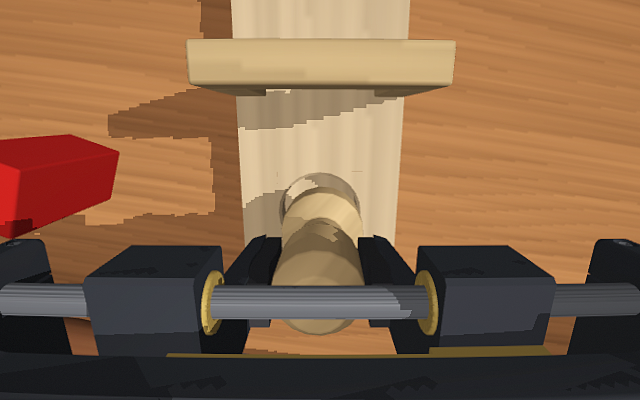

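Emit:
arm_command(
  plan=[
    [0.03,0,-0.0015,-0.001,0],
    [0.03,0,0,0,0],
    [0.03,0.01,0,0,0],
    [0.03,0.008,0,0,0],
    [0.03,0.008,0,0,0],
    [0.03,0.006,0,0,0],
    [0.03,0.002,0,0,0],
    [0.03,0,0,0,0],
    [0.03,0,0,0,0],
    [0.03,0,0,0,0],
  ],
)

```text
clock: 10.12
tool_pos: [0.6357, 0.0659, 0.067]
eef_rot: [-0.05, 0.705, 0.05, 0.706]
contact_force: [0.1, -0.8, -1.7]
opening: 0.424
```

Run:
```python
from look import *
s,p,P=look('wrist','w7')
```

```text
10.125 [0.6357 0.0659 0.067 ] [-0.0502  0.7051  0.0503  0.7055] [ 0.0674 -0.8038 -1.7093] 0.42379336970031806 [-0.01  0.94 -0.31  1.63  0.43  0.63  1.17]
```

View pics/w7.png

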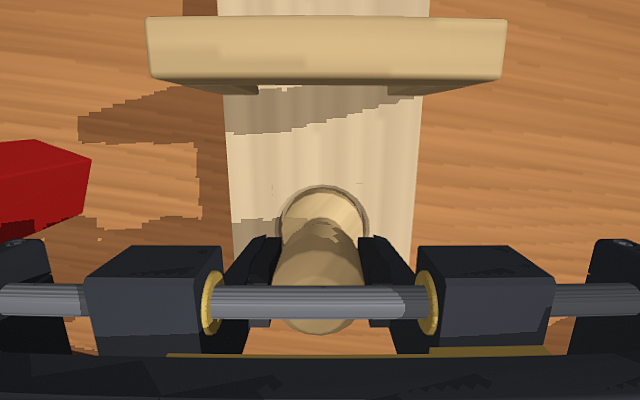

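Emit:
arm_command(
  plan=[
    [0.03,0.003,0,0,0],
    [0.03,0,0,0,0],
    [0.03,0,0,0,0],
    [0.07,0,0,0,0],
    [0.07,0,0,0,0],
    [0.07,0,0,0,0],
    [0.07,-0.015,0,0,0],
    [0.07,-0.04,0,0,0],
    [0.07,-0.05,0,0,0],
    [0.07,-0.04,0,0,0],
    [0.08,0,0,0,0],
  ],
)

```text
clock: 11.55
tool_pos: [0.6379, 0.0666, 0.2135]
eef_rot: [-0.05, 0.702, 0.051, 0.708]
contact_force: [-0.2, -1.4, 0.1]
opening: 0.884
```

Run:
```python
from look import *
s,p,P=look('wrist','w8');
s,p,P=look('side','s8');cv2.imwrite("pics/s8c.png",cv2.resize(p[130:280,220:420,::-1],None,fx=3.5,fy=3.5))
```

```text
11.55 [0.6379 0.0666 0.2135] [-0.0497  0.7023  0.0506  0.7083] [-0.2299 -1.4468  0.1193] 0.8837382253444152 [ 0.03  0.75 -0.39  1.54  0.34  0.9   1.24]
11.6 [0.6364 0.0661 0.2111] [-0.05    0.7039  0.0503  0.7068] [-0.855  -0.3952  0.5036] 0.9040236245710455 [ 0.03  0.76 -0.39  1.54  0.34  0.9   1.24]
```

View pics/s8c.png

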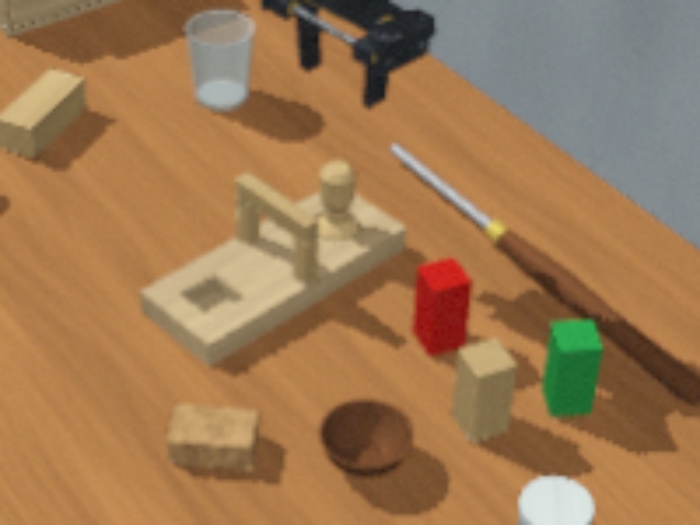

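View pics/w8.png

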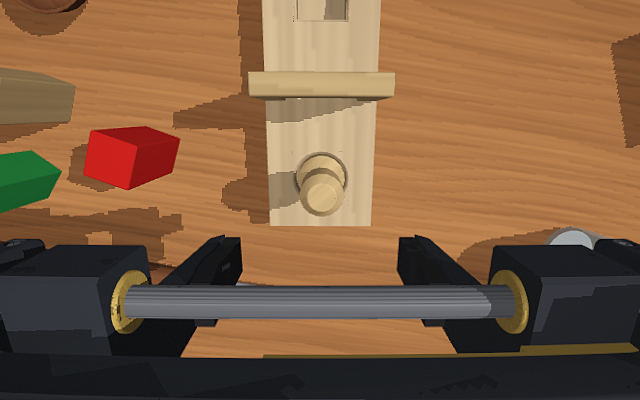

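Emit:
arm_command(
  plan=[
    [0.088,0,-0.049,-0.015,0],
    [0.088,0,-0.049,-0.015,0],
    [0.088,0,-0.049,-0.015,0],
    [0.088,0,-0.049,-0.015,0],
    [0.088,0,-0.049,-0.015,0],
    [0.088,0,-0.046,-0.012,0],
    [0.088,0,0,0,0.172],
    [0.088,0,0,0,0.172],
    [0.088,0,0,0,0],
    [0.088,0,0,0,0],
    [0.088,0,0,0,0],
  ],
)

```text
clock: 13.02
tool_pos: [0.5905, -0.2343, 0.2084]
eef_rot: [0.071, 0.704, -0.07, 0.703]
contact_force: [-0.1, 0.7, 0.8]
opening: 0.997
```

Run:
```python
from look import *
s,p,P=look('wrist','w9');M=R.from_quat(s['eef_rot']).as_matrix();print(M)
q=P[(np.hypot(P[...,0]-.591,P[...,1]+.233)<.045)&(P[...,2]>.083)&(P[...,2]<.097)];rect(q[:,:2],'blank');print(q[:,2].mean())
print(((np.array([.591,-.234,.1])-s['tool_pos'])@M))
```

```text
13.025 [ 0.5905 -0.2343  0.2084] [ 0.0707  0.7038 -0.0704  0.7034] [-0.0734  0.6601  0.7995] 0.9967282891956698 [ 0.48  0.75 -0.33  1.56  0.29  0.88  1.42]
[[-0.0006  0.1986  0.9801]
 [ 0.0004  0.9801 -0.1986]
 [-1.      0.0003 -0.0006]]
blank 2310 [ 591.6 -233.9   41.4   42.    77.7]
0.08982748613505391
[0.1084 0.0004 0.0005]
```

View pics/w9.png

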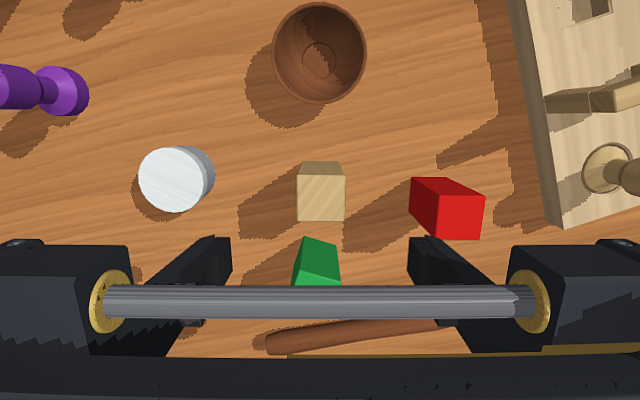

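Emit:
arm_command(
  plan=[
    [0.088,0.05,0,0.001,0],
    [0.088,0.05,0,0,0],
    [0.088,0.04,0,0,0],
    [0.088,0.017,0,0,0],
    [0.088,0,0,0,0],
    [0.088,0,0,0,0],
    [0.088,0,0,0,0],
    [0.03,0,0,0,0],
    [0.03,0,0,0,0],
    [0.03,0,0,0,0],
    [0.03,0,0,0,0],
    [0.03,0,0,0,0],
  ],
)

```text
clock: 14.58
tool_pos: [0.5916, -0.2346, 0.0516]
eef_rot: [0.071, 0.704, -0.071, 0.704]
contact_force: [0.3, -0.8, 0.1]
opening: 0.474
```

Emit:
arm_command(
  plan=[
    [0.03,0,0,0,0],
    [0.03,0,0,0,0],
  ],
)

```text
clock: 14.82
tool_pos: [0.5916, -0.2346, 0.0516]
eef_rot: [0.071, 0.704, -0.071, 0.703]
contact_force: [0.6, 0.4, -0.0]
opening: 0.475
```

Emit:
arm_command(
  plan=[
    [0.03,-0.02,0,0,0],
    [0.03,-0.05,0,0,0],
    [0.03,-0.05,0,0,0],
    [0.03,-0.03,0,0,-0.1],
    [0.03,0,0,0,-0.15],
    [0.03,0,0,0,-0.094],
    [0.03,0,0,0,0],
  ],
)

```text
clock: 15.7
tool_pos: [0.5915, -0.235, 0.2028]
eef_rot: [-0.05, 0.705, 0.05, 0.706]
contact_force: [0.5, 0.4, -1.7]
opening: 0.474
```

Emit:
arm_command(
  plan=[
    [0.03,0,0.025,-0.007,0],
    [0.03,0,0.049,-0.015,0],
    [0.03,0,0.049,-0.015,0],
    [0.03,0,0.049,-0.015,0],
    [0.03,0,0.049,-0.015,0],
    [0.03,0,0.045,-0.015,0],
    [0.03,0,0.026,-0.008,0],
    [0.03,0,0,0,0],
    [0.03,0,0,0,0],
    [0.03,0,0,0,0],
    [0.03,0,0,0,0],
  ],
)

```text
clock: 17.08
tool_pos: [0.4615, 0.0406, 0.2016]
eef_rot: [-0.05, 0.705, 0.049, 0.705]
contact_force: [0.4, 0.1, -1.1]
opening: 0.47
```

Run:
```python
from look import *
s,p,P=look('wrist','w10');M=R.from_quat(s['eef_rot']).as_matrix();print(M)
caddy(P,(.5486,.055))
t=s['tool_pos'];q=P[(np.hypot(P[...,0]-t[0],P[...,1]-t[1])<.045)&(P[...,2]>t[2]-.05)&(P[...,2]<t[2]-.005)];q=(q-t)@M
print('blank front face in tool',len(q),np.percentile(q,[1,50,99],axis=0)); k=np.polyfit(q[:,1],q[:,2],1);print('yaw',np.degrees(k[0]))
```

```text
17.075 [0.4615 0.0406 0.2016] [-0.0495  0.7053  0.0494  0.7054] [ 0.3655  0.0933 -1.096 ] 0.47004679463203985 [ 0.06  0.56 -0.38  2.07  0.38  0.57  1.12]
[[ 0.0001 -0.1396  0.9902]
 [-0.0002  0.9902  0.1396]
 [-1.     -0.0002  0.0001]]
bar 0 [0. 0. 0. 0. 0.]
slab strip -0.13 1102 Y [-0.0542  0.0548]
slab strip -0.06 348 Y [-0.0546  0.0552]
slab X ext [-0.14    0.1188]
sq floor 1311 -0.10924807043828669 -0.07505814021007759 -0.022693421129704513 0.02389285418180321
blank front face in tool 1472 [[ 0.0054 -0.0199 -0.0215]
 [ 0.0231 -0.0001 -0.0211]
 [ 0.0478  0.02   -0.0206]]
yaw 0.21358525247400514
```

View pics/w10.png

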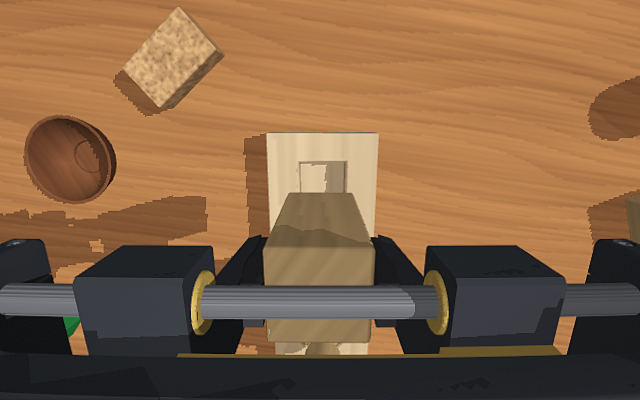

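Emit:
arm_command(
  plan=[
    [0.03,0,0.0025,0,0],
    [0.03,0.03,0,0,0],
    [0.03,0.04,0,0,0],
    [0.03,0.03,0,0,0],
    [0.03,0.013,0,0,0],
    [0.03,0,0,0,0],
    [0.03,0,0,0,0],
    [0.03,0,0,0,0],
    [0.03,0,0,0,0],
    [0.03,0,0,0,0],
  ],
)

```text
clock: 18.38
tool_pos: [0.4609, 0.044, 0.089]
eef_rot: [-0.05, 0.705, 0.05, 0.706]
contact_force: [0.3, 0.3, -1.7]
opening: 0.475
```

Run:
```python
from look import *
s,p,P=look('wrist','w11');caddy(P,(.5486,.055))
s,p,P=look('side','s11');cv2.imwrite("pics/s11c.png",cv2.resize(p[130:280,220:420,::-1],None,fx=3.5,fy=3.5))
```

```text
18.375 [0.4609 0.044  0.089 ] [-0.0501  0.7051  0.0502  0.7055] [ 0.2991  0.2557 -1.6764] 0.4746207901995472 [-0.08  0.77 -0.18  2.17  0.53  0.25  0.98]
bar 0 [0. 0. 0. 0. 0.]
slab strip -0.13 2603 Y [-0.0541  0.0543]
slab X ext [-0.1403  0.0216]
sq floor 450 -0.10770995182656927 -0.09966489968810084 -0.022949578409384528 0.023678745194303446
18.425 [0.4609 0.044  0.0889] [-0.0502  0.7052  0.0503  0.7055] [-0.757   0.3992 -1.1982] 0.47425868550578554 [-0.08  0.77 -0.18  2.17  0.53  0.25  0.98]
```

View pics/w11.png

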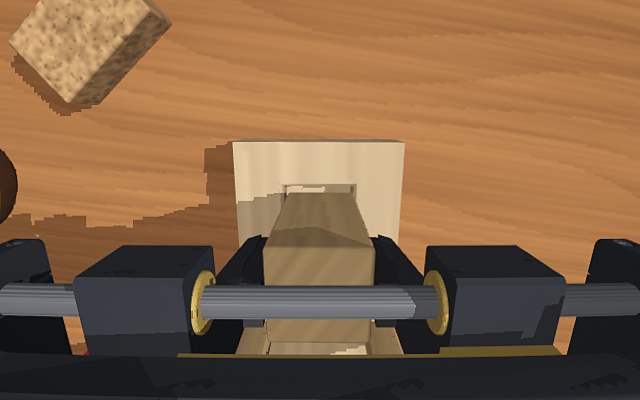

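View pics/s11c.png

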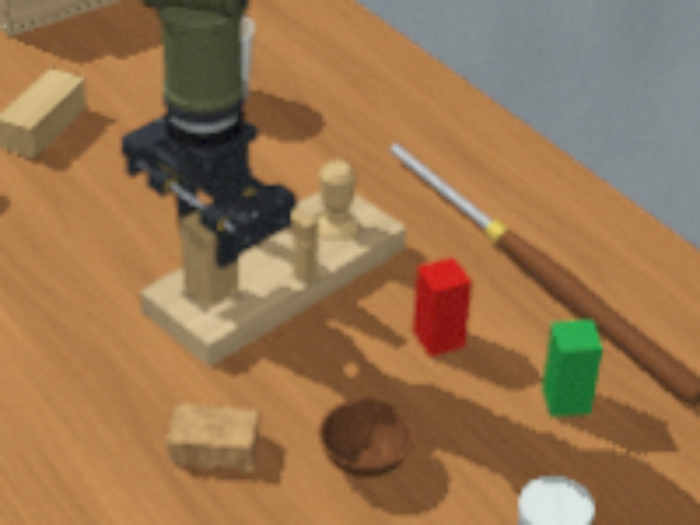

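Emit:
arm_command(
  plan=[
    [0.03,0,-0.001,0.0005,0],
    [0.03,0.008,0,0,0],
    [0.03,0.007,0,0,0],
    [0.03,0.007,0,0,0],
    [0.03,0.005,0,0,0],
    [0.03,0,0,0,0],
    [0.03,0,0,0,0],
    [0.03,0,0,0,0],
  ],
)

```text
clock: 19.48
tool_pos: [0.4616, 0.0432, 0.0619]
eef_rot: [-0.05, 0.705, 0.05, 0.705]
contact_force: [-0.4, 0.5, -0.8]
opening: 0.476
```

Run:
```python
from look import *
s,p,P=look('wrist','w12')
```

```text
19.475 [0.4616 0.0432 0.0619] [-0.0501  0.7052  0.0503  0.7055] [-0.4387  0.5157 -0.8153] 0.476014757082992 [-0.12  0.82 -0.12  2.18  0.56  0.17  0.96]
```

View pics/w12.png

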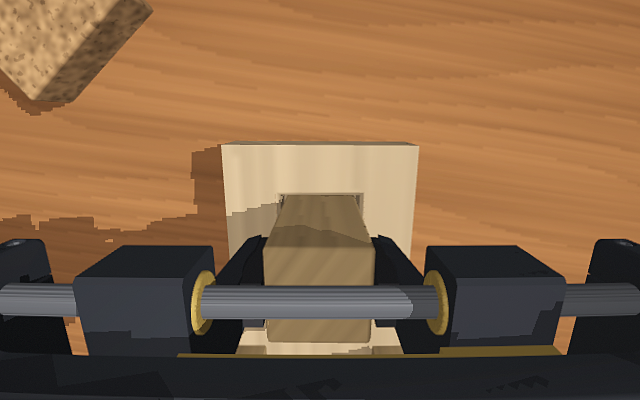

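Emit:
arm_command(
  plan=[
    [0.03,0.0025,0,0,0],
    [0.03,0,0,0,0],
    [0.03,0,0,0,0],
    [0.07,0,0,0,0],
    [0.07,0,0,0,0],
    [0.07,0,0,0,0],
    [0.07,-0.015,0,0,0],
    [0.07,-0.04,0,0,0],
    [0.07,-0.05,0,0,0],
    [0.07,-0.05,0,0,0],
    [0.07,0,0,-0.05,0],
    [0.07,0,0,0,0],
  ],
)

```text
clock: 21.02
tool_pos: [0.4073, 0.0343, 0.2144]
eef_rot: [-0.051, 0.707, 0.049, 0.704]
contact_force: [1.5, -1.3, -0.3]
opening: 0.794
```

Run:
```python
from look import *
s,p,P=look('wrist','w13')
k=np.array([.5486,.055])
s,p,P=look('side','s13');cv2.imwrite("pics/s13c.png",cv2.resize(p[130:280,220:420,::-1],None,fx=3.5,fy=3.5))
for n,f in(('fin',(.6357,.0674)),('blank',(.4614,.0431))):
    q=P[(np.hypot(P[...,0]-f[0],P[...,1]-f[1])<.03)&(P[...,2]>.05)&(P[...,2]<.13)];print(n,len(q),np.percentile(q[:,2],[50,90,99]))
```

```text
21.025 [0.4073 0.0343 0.2144] [-0.0513  0.707   0.0495  0.7036] [ 1.5067 -1.3213 -0.327 ] 0.7938681603976374 [ 0.09  0.49 -0.42  2.2   0.39  0.53  1.08]
21.075 [0.4101 0.0352 0.2144] [-0.0507  0.7059  0.0499  0.7048] [0.7808 0.3917 1.4251] 0.794012878173641 [ 0.08  0.49 -0.42  2.19  0.39  0.53  1.08]
fin 134 [0.0913 0.1059 0.109 ]
blank 244 [0.0858 0.0996 0.1032]
```

View pics/s13c.png

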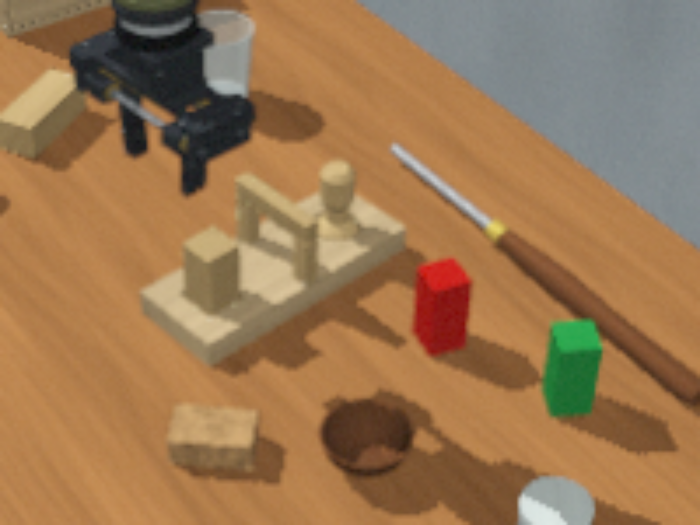

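View pics/w13.png

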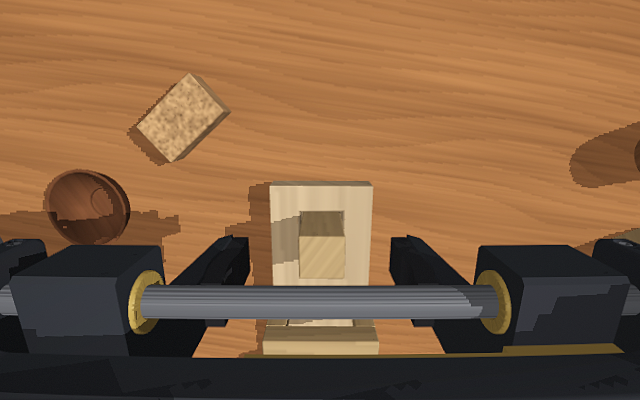

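Emit:
arm_command(
  plan=[
    [0.07,0,0,0.045,0],
    [0.07,0,0,0.05,0],
    [0.06,0,0,0.045,0.17],
    [0.06,0,0,0,0.18],
    [0.06,0,0,0,0.18],
    [0.06,0,0,0,0.18],
    [0.06,0,0,0,0.18],
    [0.06,0,0,0,0.18],
    [0.06,0,0,0,0.18],
    [0.06,0,0,0,0.18],
    [0.06,0,0,0,0.14],
    [0.06,0,0,0,0],
  ],
)

```text
clock: 22.62
tool_pos: [0.5512, 0.0563, 0.2137]
eef_rot: [0.462, 0.535, -0.462, 0.535]
contact_force: [-0.1, 0.6, 0.1]
opening: 0.685
```

Emit:
arm_command(
  plan=[
    [0.06,0,0,0,0],
    [0.06,0,0,0,0],
    [0.06,0,0,0,0],
  ],
)

```text
clock: 23.0
tool_pos: [0.5506, 0.0558, 0.2142]
eef_rot: [0.463, 0.535, -0.463, 0.535]
contact_force: [-0.6, 0.8, 0.6]
opening: 0.679
```

Run:
```python
from look import *
s,p,P=look('wrist','w14');M=R.from_quat(s['eef_rot']).as_matrix();print(M, np.degrees(np.arctan2(M[1,1],M[0,1])))
q=P[(np.hypot(P[...,0]-.5486,P[...,1]-.055)<.09)&(abs(P[...,2]-.11)<.004)];w=(q-s['tool_pos'])@M
rect(q[:,:2],'bar');rect(w[:,1:],'bar tool yz')
import collections
rel=np.array([.5486,.055,.0975])-s['tool_pos'];print('handle in tool',rel@M)
```

```text
23.0 [0.5506 0.0558 0.2142] [ 0.4629  0.5346 -0.4628  0.5345] [-0.6342  0.7642  0.6438] 0.6786282608670003 [-0.21  0.63  0.04  1.82 -0.03  0.7  -0.01]
[[ 0.0001  0.9897  0.1431]
 [ 0.0002  0.1431 -0.9897]
 [-1.      0.0001 -0.0002]] 8.226011027293
bar 3012 [589.   60.4  98.2 109.1   7.7]
bar tool yz 3012 [ 38.7   0.9  98.2 109.1   0.6]
handle in tool [ 0.1167 -0.0021  0.0005]
```

View pics/w14.png

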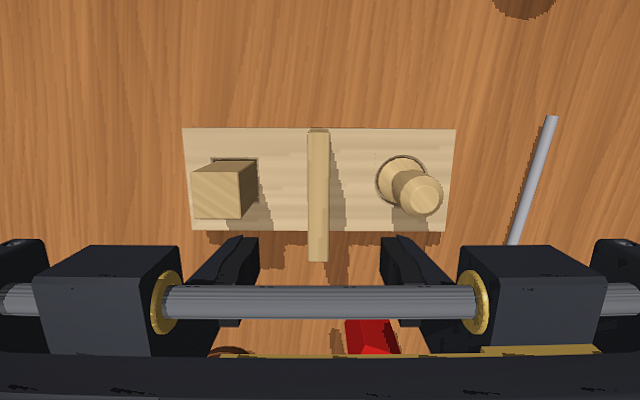

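Run:
```python
from look import *
s=r.get_state();d=np.load('pics/w14.npy');M=R.from_quat(s['eef_rot']).as_matrix();P=depthpts(cam(r,'wrist',s),d)
w=(P-s['tool_pos'])@M
m=(abs(P[...,2]-.11)<.004)&(abs(w[...,1])<.03)&(abs(w[...,2])<.08);rect(w[m][:,1:],'bar tool yz');rect(P[m][:,:2],'bar world')
m=(abs(P[...,2]-.03)<.004)&(abs(w[...,1])<.16)&(abs(w[...,2])<.08);rect(w[m][:,1:],'slab tool yz')
```

```text
bar tool yz 2824 [ -1.6   0.5  17.6 109.1   0.6]
bar world 2824 [549.   55.1  17.6 109.1   7.6]
slab tool yz 18852 [ -2.3   0.9 281.5 111.1   0.4]
```

Emit:
arm_command(
  plan=[
    [0.06,0,-0.002,0.0007,0],
    [0.06,0.04,0,0,0],
    [0.06,0.04,0,0,0],
    [0.06,0.035,0,0,0],
    [0.06,0.02,0,0,0],
    [0.06,0,0,0,0],
    [0.06,0,0,0,0],
    [0.06,0,0,0,0],
    [0.06,0,0,0,0],
  ],
)

```text
clock: 24.18
tool_pos: [0.5491, 0.055, 0.08]
eef_rot: [0.463, 0.534, -0.463, 0.535]
contact_force: [0.3, -0.8, -0.2]
opening: 0.681
```

Run:
```python
from look import *
s,p,P=look('wrist','w15');M=R.from_quat(s['eef_rot']).as_matrix()
print('handle in tool',(np.array([.5488,.055,.0975])-s['tool_pos'])@M)
```

```text
24.175 [0.5491 0.055  0.08  ] [ 0.4634  0.5341 -0.4626  0.5348] [ 0.31   -0.8488 -0.2121] 0.6805816414541683 [-0.19  0.84  0.02  1.92 -0.04  0.39 -0.  ]
handle in tool [-0.0175 -0.0003 -0.    ]
```

View pics/w15.png

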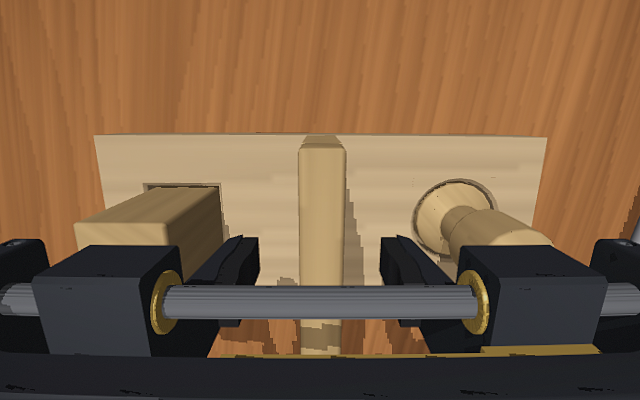

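Centred on the bar. Lower 1 mm, close firmly.

Emit:
arm_command(
  plan=[
    [0.06,0.001,0,0,0],
    [0.01,0,0,0,0],
    [0.01,0,0,0,0],
    [0.01,0,0,0,0],
    [0.01,0,0,0,0],
    [0.01,0,0,0,0],
    [0.01,0,0,0,0],
    [0.01,0,0,0,0],
    [0.01,0,0,0,0],
  ],
  force=55,
)

```text
clock: 25.35
tool_pos: [0.5491, 0.055, 0.0782]
eef_rot: [0.463, 0.534, -0.463, 0.535]
contact_force: [2.6, -0.7, -1.7]
opening: 0.2
```

Run:
```python
from look import *
s,p,P=look('wrist','w16')
```

```text
25.35 [0.5491 0.055  0.0782] [ 0.4633  0.5342 -0.4627  0.5346] [ 2.6031 -0.6961 -1.7188] 0.19991477868229335 [-0.19  0.84  0.02  1.92 -0.04  0.39 -0.  ]
```

Emit:
arm_command(
  plan=[
    [0.01,-0.003,0,0,0],
    [0.01,-0.006,0,0,0],
    [0.01,-0.008,0,0,0],
    [0.01,-0.008,0,0,0],
    [0.01,-0.005,0,0,0],
    [0.01,0,0,0,0],
    [0.01,0,0,0,0],
    [0.01,0,0,0,0],
  ],
)

```text
clock: 26.4
tool_pos: [0.5484, 0.0549, 0.1079]
eef_rot: [0.463, 0.535, -0.463, 0.534]
contact_force: [-1.0, 0.8, -5.4]
opening: 0.197
```

```bash
cat > lev.py <<'E'
from look import *
import sys
def lev(tag):
    s,p,P=look('wrist',tag);M=R.from_quat(s['eef_rot']).as_matrix();w=(P-s['tool_pos'])@M
    # slab top: ~48.5+19 => 0.0485 ahead of TCP along tool x
    m=(abs(w[...,0]-.0485)<.012)&(abs(w[...,1])<.14)&(abs(w[...,2])<.07)
    q=P[m];A=np.c_[q[:,:2]-q[:,:2].mean(0),np.ones(len(q))]
    for _ in range(4):
        k,*_r=np.linalg.lstsq(A,q[:,2],rcond=None);e=abs(A@k-q[:,2]);g=e<.003;A,q=A[g],q[g]
    a=np.radians(8.1);print('slab',len(q),'z',k[2],'tilt deg along caddy x,y',np.degrees([k[0]*np.cos(a)+k[1]*np.sin(a),-k[0]*np.sin(a)+k[1]*np.cos(a)]))
E
python3 -c "
from lev import *
lev('w17')
s,p,P=look('side','s17');cv2.imwrite('pics/s17c.png',cv2.resize(p[130:280,220:420,::-1],None,fx=3.5,fy=3.5))"
```

```text
26.4 [0.5484 0.0549 0.1079] [ 0.4628  0.5346 -0.4631  0.5343] [-0.9617  0.8096 -5.3778] 0.19666641925901665 [-0.2   0.79  0.02  1.9  -0.04  0.45 -0.  ]
slab 32583 z 0.05956009474687458 tilt deg along caddy x,y [-0.0449 -0.0629]
26.45 [0.5484 0.0549 0.1079] [ 0.4629  0.5346 -0.4631  0.5343] [-0.6775  0.0763 -5.1013] 0.19787402931369547 [-0.2   0.79  0.02  1.9  -0.04  0.45 -0.  ]
```

View pics/s17c.png

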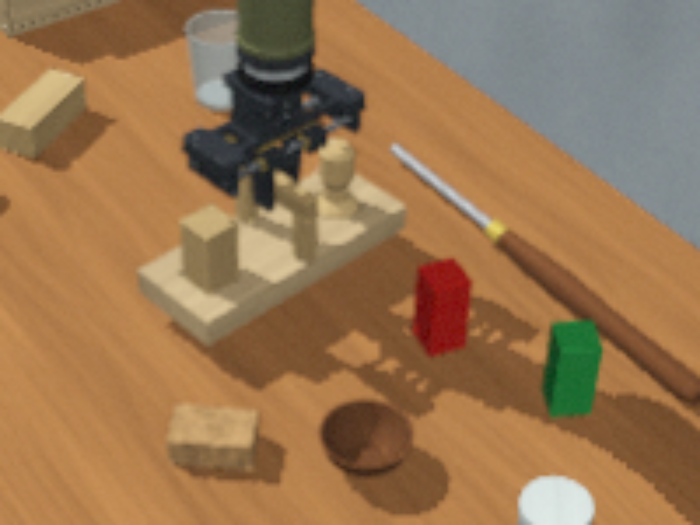

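View pics/w17.png

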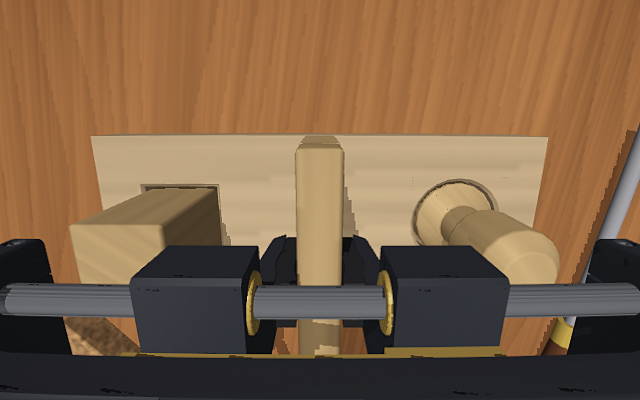

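Level within 0.1° at about 30 mm, pieces seated. I'll lift the remaining 70 mm.

Emit:
arm_command(
  plan=[
    [0.01,-0.004,0,0,0],
    [0.01,-0.008,0,0,0],
    [0.01,-0.012,0,0,0],
    [0.01,-0.014,0,0,0],
    [0.01,-0.014,0,0,0],
    [0.01,-0.01,0,0,0],
    [0.01,-0.006,0,0,0],
    [0.01,-0.003,0,0,0],
    [0.01,0,0,0,0],
    [0.01,0,0,0,0],
    [0.01,0,0,0,0],
    [0.01,0,0,0,0],
  ],
)

```text
clock: 28.0
tool_pos: [0.5485, 0.0549, 0.179]
eef_rot: [0.463, 0.535, -0.463, 0.534]
contact_force: [-0.4, -0.7, -5.9]
opening: 0.199
```

Emit:
arm_command(
  plan=[
    [0.01,0,0,0,0],
    [0.01,0,0,0,0],
    [0.01,0,0,0,0],
    [0.01,0,0,0,0],
  ],
)

```text
clock: 28.5
tool_pos: [0.5487, 0.0549, 0.1792]
eef_rot: [0.463, 0.534, -0.463, 0.534]
contact_force: [0.3, 0.5, -6.3]
opening: 0.198
```

```bash
python3 -c "
from lev import *
lev('w18')
s,p,P=look('side','s18');cv2.imwrite('pics/s18c.png',cv2.resize(p[90:290,180:440,::-1],None,fx=3,fy=3))
s=r.get_state();print(abs(s['qd']).max())"
```

```text
28.5 [0.5487 0.0549 0.1792] [ 0.463   0.5345 -0.463   0.5344] [ 0.2858  0.468  -6.2621] 0.19797682090396712 [-0.2   0.67  0.03  1.86 -0.04  0.61 -0.01]
slab 32520 z 0.1308479329789696 tilt deg along caddy x,y [-0.015  -0.0848]
28.55 [0.5486 0.055  0.1792] [ 0.463   0.5345 -0.4629  0.5345] [ 0.7427  0.7417 -7.0848] 0.19870195724697085 [-0.2   0.67  0.03  1.86 -0.04  0.61 -0.01]
0.0020208850856447786
```

View pics/s18c.png

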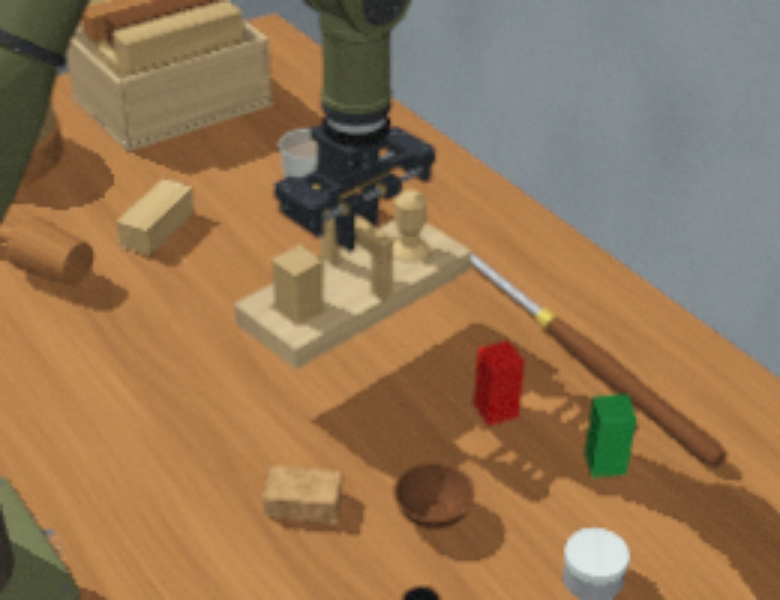

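View pics/w18.png

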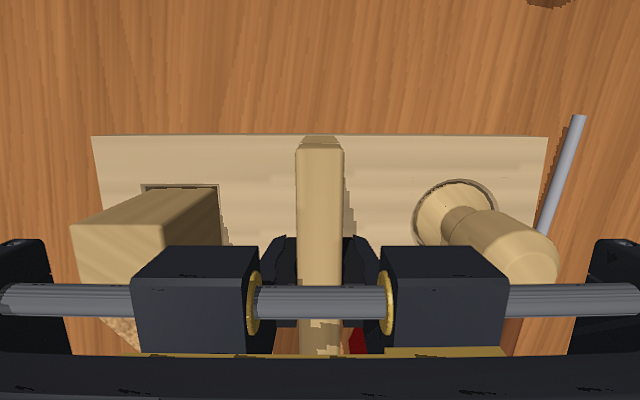

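The caddy's underside is about 101 mm up, and it is level and still with both pieces seated, so I'm handing in.

```bash
python3 -c "
from plant import r
r.finish_job()"
```

```text
the job is handed in; nothing more can be done
```

I stood the pale finial in the round pocket and the pale blank in the square pocket. I then lifted the caddy straight up by its handle and handed the job in at about 28.6 s, still holding it at 55 N.

- **Height and level:** the slab's top measured 131 mm up, so the underside is about 101 mm clear of the bench. Tilt was under 0.1° both ways.
- **Still and gripped:** joint speeds were about 0.002 rad/s, the opening held steady on the 18 mm bar, and about 6–7 N was hanging on the wrist.
- **Pieces seated:** after placing, their tops measured about 106 and 98–103 mm above the bench (side-camera depth), close to the expected 106 and 98. The last pictures show both still seated.
- **Bystanders and look-alikes:** none were touched, and those in the last side picture looked unmoved. I did not re-measure their positions, and the purple look-alike and most of the black one were outside the final crop.

**Disagreements:** the side camera read positions about 2–3 mm off the wrist camera, so I used the wrist camera. The arm's lag once left it about 9 mm off the finial, which I corrected before gripping.

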